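Heft the cartons and height-gauge the heaviest

TASK

The three sealed cartons look alike but are not equally full. Find the heaviest by feel and slide it snugly into the corner of the parcel height gauge, long way in, its end against the back stop and its side against the side fence; then push the gauge's arm down gently until its sprung foot rests on the lid, pressed in part-way but not right home. Leave the other two standing upright on the bench, tip none over, and leave the clutter where it is.

Things in the scene. Friction and masses are not known exactly. Their poses are not given: they have to be found in the camera images.
- carton_a: One of three sealed brown cardboard cartons that look exactly alike, 150 (own x) by 60 (own y) by 80 mm tall (z), clear tape along the lid, paper label on both long sides. Weight between about 0.2 and 0.9 kg and different for each; any of the three may be the heaviest. Stands upright on the bench at the start. Origin: centre of its underside; z up.
- carton_b: One of three sealed brown cardboard cartons that look exactly alike, 150 (own x) by 60 (own y) by 80 mm tall (z), clear tape along the lid, paper label on both long sides. Weight between about 0.2 and 0.9 kg and different for each; any of the three may be the heaviest. Stands upright on the bench at the start. Origin: centre of its underside; z up.
- carton_c: One of three sealed brown cardboard cartons that look exactly alike, 150 (own x) by 60 (own y) by 80 mm tall (z), clear tape along the lid, paper label on both long sides. Weight between about 0.2 and 0.9 kg and different for each; any of the three may be the heaviest. Stands upright on the bench at the start. Origin: centre of its underside; z up.
- gauge: Parcel height gauge, fixed, at the bench's left or right. Aluminium plate 10 mm thick (top at z = 10), x -100 to +140, y -60 to +60 mm. Cartons slide in from the open end at -x; a carton in the corner has its centre at x = 0, y = +5, long side along x. Origin: on the bench under the middle of the carton area; z up.
- gauge_corner (a point): Inner corner on the plate top, at (75, 35, 10) mm in the gauge's frame. Steel back stop: face at x = 75, 30 mm tall over the plate, across its full width. Steel side fence: inner face at y = +35, 15 mm tall over the plate, 10 thick, from x = -100 to 75. The -y side is open.
- gauge_plate: The gauge's flat plate itself, 240 by 120 by 10 mm; same origin and axes as gauge.
- column_top (a point): Top of the gauge's upright column (24 by 40 mm), at (120, 5, 223) mm in the gauge's frame. The column carries the sliding arm, which reaches over the plate as far as x = 22 mm (its knob and foot are centred at x = 40, y = 5).
- gauge_arm (a joint): How far the gauge's arm has been lowered from its top position, m (0 to 0.10). The arm is a steel beam 22 wide and 16 mm thick; it stays at any height by friction and takes about 4 N on its knob to push down. The foot's face is 160 mm over the bench at 0 with the foot out.
- push_knob (a point): Centre of the top of the round black push knob (32 mm diameter, 16 tall, on a 14 mm stem) on the arm, straight over the foot; moves with the arm. 80 mm above the face of the foot when the foot is out.
- gauge_foot (a joint): How far the sprung foot has been pressed up into the arm, m (0 = fully out, 0.012 = right home). Spring: about 1 N at first touch to 3 N right home.
- foot_face (a point): Centre of the underside of the foot, a grey disc of 28 mm diameter under the arm, at x = 40, y = 5 mm in the gauge's frame.
- tote: Grey open parts tote, fixed, 200 (x) by 140 (y) by 85 mm tall, on the side of the bench where the gauge is not. Bystander. Origin: centre of its underside.
- marker: White marker pen with black cap, lying between two cartons, 130 mm long (x), 15 mm thick. Bystander. Origin: under its middle.
- cutter: Grey safety cutter, lying between two cartons, about 140 mm long (x), 16 wide, 14 tall. Bystander. Origin: on its underside.
- tape_roll: Roll of clear tape lying flat, 96 mm across, 48 tall, behind the cartons. Bystander. Origin: centre of its underside.
- tape_gun: Black bench tape dispenser with a clear roll, 150 (x) by 55 by 102 mm tall, behind the cartons. Bystander. Origin: centre of its underside.
- scanner: Bar-code reader on a stand, 110 (x) by 70 by 126 mm tall, at the back. Bystander. Origin: centre of its underside.
- label_stack: Stack of white labels, 110 (x) by 80 by 35 mm, at the back. Bystander. Origin: centre of its underside.
Mind the look-alikes: they are no part of the job. What is shaped like the carton_b but pink or yellow is not meant. Leave any turquoise look-alike of the carton_a alone.

How it is judged (in metres and radians):
On the way:
1. the heaviest carton sits in the gauge's corner, let go, its weight on the plate, with the foot still clear of it (((x of carton_a in the frame of gauge above -0.005 m and y of carton_a in the frame of gauge between -0.001 and 0.012 m and z of carton_a in the frame of gauge between 0.005 and 0.014 m and angle between the x axis of carton_a and the x axis of gauge, either way round below 0.08 rad and contact force between carton_a and gauge_plate above 6.7 N and contact force between carton_a and the fingers below 0.05 N) or (x of carton_b in the frame of gauge above -0.005 m and y of carton_b in the frame of gauge between -0.001 and 0.012 m and z of carton_b in the frame of gauge between 0.005 and 0.014 m and angle between the x axis of carton_b and the x axis of gauge, either way round below 0.08 rad and contact force between carton_b and gauge_plate above 6.7 N and contact force between carton_b and the fingers below 0.05 N) or (x of carton_c in the frame of gauge above -0.005 m and y of carton_c in the frame of gauge between -0.001 and 0.012 m and z of carton_c in the frame of gauge between 0.005 and 0.014 m and angle between the x axis of carton_c and the x axis of gauge, either way round below 0.08 rad and contact force between carton_c and gauge_plate above 6.7 N and contact force between carton_c and the fingers below 0.05 N)) and value of joint gauge_foot below 0.001 m), for 0.3 s.
At the end, for the whole second after the job is handed in: Heaviest carton flat on the gauge plate, within 5 mm of the back stop and 6 mm of the fence, square to 0.08 rad, at rest; the foot rests on its lid, pressed in between 1.5 and 10.8 mm of its 12 mm; the other two cartons stand upright, at rest, on the bench (((x of carton_a in the frame of gauge above -0.005 m and y of carton_a in the frame of gauge between -0.001 and 0.012 m and z of carton_a in the frame of gauge between 0.005 and 0.014 m and angle between the x axis of carton_a and the x axis of gauge, either way round below 0.08 rad and height (world z) of each of carton_b, carton_c below 0.006 m) or (x of carton_b in the frame of gauge above -0.005 m and y of carton_b in the frame of gauge between -0.001 and 0.012 m and z of carton_b in the frame of gauge between 0.005 and 0.014 m and angle between the x axis of carton_b and the x axis of gauge, either way round below 0.08 rad and height (world z) of each of carton_a, carton_c below 0.006 m) or (x of carton_c in the frame of gauge above -0.005 m and y of carton_c in the frame of gauge between -0.001 and 0.012 m and z of carton_c in the frame of gauge between 0.005 and 0.014 m and angle between the x axis of carton_c and the x axis of gauge, either way round below 0.08 rad and height (world z) of each of carton_a, carton_b below 0.006 m)) and angle between each of carton_a, carton_b, carton_c's own z axis and vertical below 0.06 rad and linear speed of each of carton_a, carton_b, carton_c below 0.02 m/s and height (world z) of each of carton_a, carton_b, carton_c above -0.005 m and value of joint gauge_foot between 0.0015 and 0.0108 m); the robot touches nothing.
It fails at once if the gauge's foot pushes on a carton with more than 20 N (contact force between any of carton_a, carton_b, carton_c and gauge_foot above 20 N).
It fails at once if a carton is tipped by more than 0.6 rad (angle between any of carton_a, carton_b, carton_c's own z axis and vertical above 0.6 rad).
It fails at once if a bystander is moved by more than 40 mm (distance of any of marker, cutter, tape_roll, tape_gun, scanner, label_stack from where it was at the start of the episode above 0.04 m).
It also fails if it takes over 72 s, if anything falls off the work surface, if the arm or the gripper's body presses on something with over 40 N, if the wrist force passes 120 N, or if a joint passes its speed limit or range.

ROBOT

A 7-joint arm with a two-finger parallel gripper is mounted at the origin on the work surface. World frame = base frame: x ahead of the robot, y to its left, z up, the work surface at z = 0. Lengths are in mm, angles in rad, forces in N, time in s.
With the tool pointing down it reaches from about 400 to 850 mm from the base axis. Payload 10.4 kg.
Tool frame: the origin (TCP) lies on the centre line of the jaws, within the pads' length; the fingertips stand 19 mm ahead of it and the grasp point (between the pads) is the TCP (r.tcp_to_tips is the distance from the TCP to the fingertips, in mm); z points along the fingers, y is the direction in which the jaws open and shut (so a half turn about z gives the same grasp; the last joint's range is limited). The gripper opens to 85 mm and grips with 20 to 120 N. Pads are 22 mm wide; open, the fingers measure 114 mm over their backs; the gripper's body (76 mm by 85 mm) begins 54 mm behind the grasp point. The pads swing forward as they close: fully open they stand 13 mm farther back than shut.
Start: joints at [-1.171, 0.332, -0.065, 1.46, 0.022, 1.35, -0.088], TCP at [256.437, 569.991, 250.338] pointing down, gripper open.
Joint ranges: [-2.6, 2.6], [-0.5, 2.12], [-1.47, 1.34], [0.16, 2.42], [-1.27, 4.41], [0.06, 2.06], [-2.6, 2.6]. Speed limits (rad/s): [2.22, 2.22, 2.79, 2.79, 3.14, 3.14, 3.14].

INTERFACE

Orientations are given as [roll, pitch, yaw] about the fixed x, y, z axes, in that order (R = Rz(yaw) Ry(pitch) Rx(roll)).
In Python, from plant import r gives the robot as it stands. The module is installed in compiled form; this text tells all that it offers.
- The arm moves only by the tool apply_moves, never from a script. Its argument "rows" is one flat list of numbers, 7 for each row, row after row: the closure, from 0 (fully open) to 1 (shut), then the shift along the tool's x, y, z in m, then the turn, a rotation vector about the tool's x, y, z in degrees. A call has exactly 5 rows; each row is the pose to reach, as a shift and turn from the pose measured when the call began, along the tool's axes at that moment; what a row does not reach only later rows make up. A row lasts 1/12 s, in which the tool goes at most 41.7 mm and 7.16 degrees, less where a joint would pass 70% of its speed; a pose out of reach is approached as far as the arm can. A call with a gripper value outside its range is refused whole. The fingers move at their own pace and stop on an object; the grip force is fixed at half the most. Time passes only in rows, so rows that repeat a pose let the fingers close, or fill a call up. It gives the time, the measured TCP pose, the force and the opening at its end, in the units of the state.
- r.get_state(): the state, without advancing time (a new reading comes with each control period).
- r.snapshot(name): name is "scene" or "side" or "wrist"; returns (picture, depth): 420x560x3 uint8, red, green, blue; 420x560 float32, mm along the optical axis (not along the pixel's ray), 0 where there is no reading.
- r.camera_model(name): a dict with "fx", "fy", "cx", "cy" (pixels), "rvec" (rotation vector, rad) and "tvec" (3), from world to camera coordinates, as OpenCV has them; the wrist camera has in their place "T_tool_cam" (4x4, takes a point from camera to tool coordinates, whose origin is the TCP and whose axes are the flange's). Camera axes: x right, y down, z forward; pixel columns grow to the right and rows downward; lengths in mm; the calibration is good to about 2 mm. The wrist camera is an equidistant fisheye: a pixel r from the principal point sees the ray r / f radians off the axis. A picture is of the moment at which its call begins: read the wrist's pose just before it. camera_model takes no time and is no camera call.
- r.finish_job(): hands the job in, once; it reports no verdict.
Trained networks look in the newest picture that a camera, given by its name, has taken for a name from the list of things; names that differ only in an ending like _2 or _b are one class to them, and where a whole thing is asked for, a point or a joint stands for the part that bears it (a point fixed in the world has none). Each returns a list of dicts, best first, with "confidence" (0 to 1); they miss things now and then, are a little off and sometimes report something else, mostly with a low value. They report only what shows in the picture. A call takes as long as a camera call. They do not tell look-alikes from the thing itself.
- r.search_frame(camera, query): "location" ([x, y, z] in mm, in the coordinates of the camera as it stood for that picture, good to about 4 mm: the middle of the surface that is visible of it).
- r.outline_of(camera, query): "mask" (420x560 bool, what is visible of it).
The state is a dict: "time": time; "joint_positions": joint angles; "joint_vel": joint speeds; "tau": joint torques, N m; "tool_pos": TCP position; "eef_rot": TCP orientation; "wrist_force": force on the tool from outside, world axes, zero at the start; "wrist_torque": the same for the moment, N m; "finger_gap": finger opening in mm.
Only numpy, scipy, OpenCV 4.12 (cv2) and the standard library are available. Lean on these libraries where they do the work, as an engineer would, in place of code of your own. Each camera call takes 0.05 s, during which the arm holds its last target. There are 200 camera calls.

## Working session

There is one attempt and no reset: what is moved stays moved. The work goes in short steps, Python scripts to look and compute and a tool call to move; the robot and the scene stay as the last step left them, time stands still between calls to the robot, and variables do not carry over. Pictures are saved under pics/ and viewed, about 8 in all and at most 12, crops included, and the job is handed in when it is done.

Besides the shell and the picture viewer there is one more tool, called after ">>>" as name(argument=value, ...) on one line, values as JSON. apply_moves: Moves the arm, as the interface text tells. Its arguments: {"type":"object","properties":{"rows":{"type":"array"}},"required":["rows"]}

```bash
mkdir -p pics; cat > h.py <<'E'
import numpy as np, cv2
from scipy.spatial.transform import Rotation as R
from plant import r
def world(cam,p):
    m=r.camera_model(cam); p=np.atleast_2d(p)
    Rm=cv2.Rodrigues(np.array(m['rvec'],float))[0]
    return (p-np.array(m['tvec']).ravel())@Rm
def cloud(cam,depth):
    m=r.camera_model(cam); v,u=np.indices(depth.shape)
    P=np.stack([(u-m['cx'])/m['fx']*depth,(v-m['cy'])/m['fy']*depth,depth],-1)
    return world(cam,P.reshape(-1,3)).reshape(*depth.shape,3)
def save(n,im): cv2.imwrite('pics/'+n+'.png',cv2.cvtColor(im,cv2.COLOR_RGB2BGR))
E
python3 - <<'E'
from h import *
np.set_printoptions(precision=1,suppress=True)
print(r.get_state())
for c in ['scene','side']:
    im,d=r.snapshot(c); save(c,im); np.save(c+'.npy',d); np.save(c+'im.npy',im)
    for q in ['carton_a','gauge','gauge_corner','push_knob','foot_face','column_top','tote','marker','cutter','tape_roll','tape_gun']:
        for o in r.search_frame(c,q)[:5]: print(c,q,round(o['confidence'],2),world(c,o['location'])[0])
a=cv2.imread('pics/scene.png')
E
```

```text
{'time': 0.0, 'joint_positions': array([-1.2,  0.3, -0.1,  1.5,  0. ,  1.3, -0.1]), 'joint_vel': array([-0.,  0., -0.,  0.,  0.,  0., -0.]), 'tau': array([  0. , -62.5,   0. , -39.2,   0. ,   0. ,   0. ]), 'tool_pos': array([256.3, 569.6, 249.5]), 'eef_rot': array([-3.1,  0. ,  2.7]), 'wrist_force': array([-0. , -0.1, -0.4]), 'wrist_torque': array([-0.,  0.,  0.]), 'finger_gap': 85.2126612112731}
scene carton_a 0.92 [491.9  12.9  68.8]
scene carton_a 0.88 [487.1 178.2  76.7]
scene carton_a 0.86 [ 507.9 -139.4   67.8]
scene carton_a 0.8 [ 312.7 -219.3   77.8]
scene carton_a 0.79 [300.9 434.1  76. ]
scene gauge 0.85 [586.4 357.8  10.6]
scene gauge_corner 0.92 [592.  365.2   9. ]
scene gauge_corner 0.22 [617.  360.9 178.1]
scene push_knob 0.91 [613.1 358.9 177.1]
scene foot_face 0.74 [494.2  14.   70.8]
scene foot_face 0.65 [604.7  82.5   9.8]
scene column_top 0.97 [588.6 361.8   8.6]
scene tote 0.73 [ 532.3 -321.6   56.6]
scene tote 0.53 [495.8  12.5  68.7]
scene marker 0.49 [539.7 344.8   7.8]
scene marker 0.45 [606.6  85.1  10.7]
scene cutter 0.55 [579.3 -70.9   9.1]
scene cutter 0.5
[... 166 characters left out ...]
 [ 507.4 -141.9   67.7]
side carton_a 0.9 [ 282.3 -270.4   80.1]
side carton_a 0.88 [473.5 -37.3  73.9]
side carton_a 0.8 [ 488.9 -183.6   74.8]
side carton_a 0.77 [469.  129.7  65.6]
side carton_a 0.7 [271.4 382.1  77.8]
side gauge 0.87 [588.3 340.1  16.6]
side gauge_corner 0.61 [587.4 344.6  18.5]
side gauge_corner 0.47 [ 509.2 -342.9   57.9]
side push_knob 0.6 [598.6 341.2 175.8]
side push_knob 0.56 [469.5 -36.2  73.8]
side foot_face 0.29 [554.4 -77.5   8.4]
side column_top 0.68 [584.1 337.8  20.5]
side marker 0.72 [609.1  72.9  15.5]
side cutter 0.56 [557.3 -75.5   8.6]
side tape_gun 0.74 [599.4 341.2 176.1]
side tape_gun 0.56 [757.1  11.6  53.7]
side tape_gun 0.44 [ 512.5 -343.3   56.7]
```

View pics/scene.png

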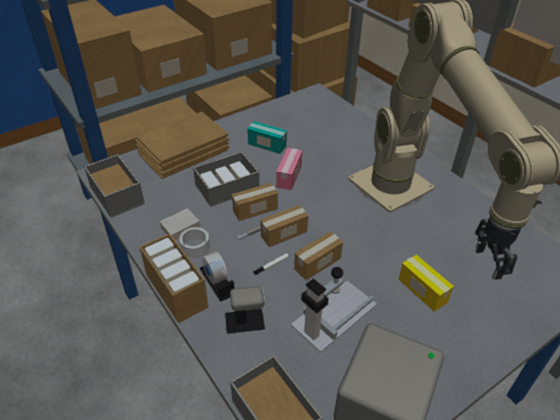

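View pics/side.png

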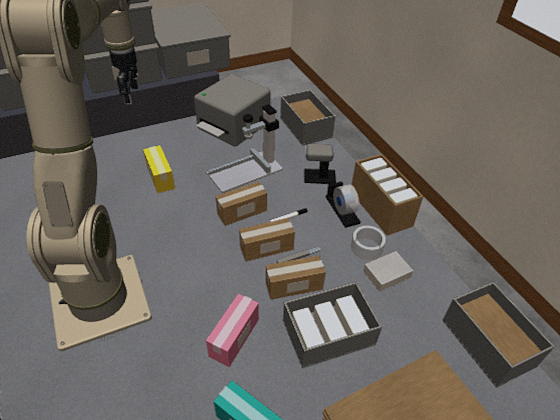

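The brown cartons are at scene (318,254), (285,225) and (255,201). Yellow (425,280), pink (289,168) and turquoise (267,137) are the decoys. The gauge is at (330,310), with its column on the far side. Next I'll fit poses from depth.

```bash
python3 - <<'E'
from h import *
np.set_printoptions(precision=1,suppress=True)
C={c:cloud(c,np.load(c+'.npy')) for c in ['scene','side']}
I={c:np.load(c+'im.npy') for c in C}
for c in C:
    P=C[c].reshape(-1,3); col=I[c].reshape(-1,3)
    print(c)
    for n,(x,y) in dict(L=(485,172),M=(490,12),R=(505,-139)).items():
        if c=='side': x-=0
        s=(abs(P[:,0]-x)<110)&(abs(P[:,1]-y)<75)&(P[:,2]>74)&(P[:,2]<90)
        q=P[s]; print(n,len(q),np.median(q[:,2]),cv2.minAreaRect(q[:,:2].astype(np.float32)))
    g=(abs(P[:,0]-560)<200)&(abs(P[:,1]-355)<110)
    for lo,hi,n in [(5,14,'plate'),(20,30,'fence'),(32,45,'stop'),(165,188,'knob'),(180,215,'knobtop+'),(215,235,'coltop')]:
        q=P[g&(P[:,2]>lo)&(P[:,2]<hi)]
        if len(q)>4: print(n,len(q),q.mean(0),q.min(0),q.max(0),cv2.minAreaRect(q[:,:2].astype(np.float32)))
for c,box in [('scene',(270,230,400,360)),('side',(190,85,300,200))]:
    x0,y0,x1,y1=box; save('crop_'+c,cv2.resize(I[c][y0:y1,x0:x1],None,fx=4,fy=4,interpolation=cv2.INTER_CUBIC))
a,b=[cv2.imread(f'pics/crop_{c}.png') for c in C]
h=460;b=cv2.resize(b,(int(b.shape[1]*h/b.shape[0]),h));a=cv2.resize(a,(int(a.shape[1]*h/a.shape[0]),h))
o=np.hstack([a,b]);o=cv2.resize(o,None,fx=min(1,800/o.shape[1]),fy=min(1,800/o.shape[1]));cv2.imwrite('pics/both.png',o)
E
```

```text
scene
L 695 78.86971201082159 ((474.7607421875, 161.71109008789062), (152.3328399658203, 65.2198486328125), 3.078028678894043)
M 580 78.62886335158925 ((485.3154602050781, -5.922168731689453), (67.69984436035156, 154.41259765625), 83.24700927734375)
R 499 78.72583831967351 ((501.0245666503906, -163.0494842529297), (70.06204223632812, 153.1983642578125), 80.44548797607422)
plate 1741 [552.9 349.3   9. ] [360.4 245.3   5. ] [759.4 461.1  14. ] ((559.8724365234375, 352.50543212890625), (211.3946075439453, 402.0814208984375), 88.99140167236328)
fence 251 [555.2 380.1  24. ] [431.4 298.3  20. ] [669.1 413.5  30. ] ((556.0150756835938, 378.3255310058594), (102.8624267578125, 230.5012969970703), 70.69127655029297)
stop 165 [626.9 378.3  38.2] [462.  294.9  32. ] [669.2 413.5  45. ] ((572.5858154296875, 377.94293212890625), (100.07916259765625, 197.32586669921875), 63.587738037109375)
knob 411 [635.3 368.3 177.2] [556.6 336.2 165.2] [680.5 395.6 187.8] ((618.201416015625, 364.51483154296875), (123.66019439697266, 59.169620513916016), 1.5370591878890991)
knobtop+ 300 [646.6 369.1 192.4] [559.
[... 1019 characters left out ...]
1878509521484)
stop 160 [621.2 346.   38. ] [600.6 285.6  32.1] [664.4 409.6  44.5] ((633.6654052734375, 350.63897705078125), (58.706539154052734, 123.25151062011719), 8.635807991027832)
knob 287 [618.4 345.6 176.2] [553.4 325.4 165. ] [676.4 385.4 187.6] ((616.5634765625, 357.16546630859375), (58.79766845703125, 123.1099853515625), 83.95960235595703)
knobtop+ 200 [629.1 346.6 194.5] [556.4 325.4 180.2] [674.9 384.7 214.8] ((617.6404418945312, 357.69805908203125), (57.57767105102539, 119.09544372558594), 83.74594116210938)
coltop 141 [624.  353.7 220.4] [556.3 331.7 215.2] [667.8 387.6 227. ] ((614.0889892578125, 349.0762634277344), (113.7714614868164, 49.97853088378906), 15.789977073669434)
```

View pics/both.png

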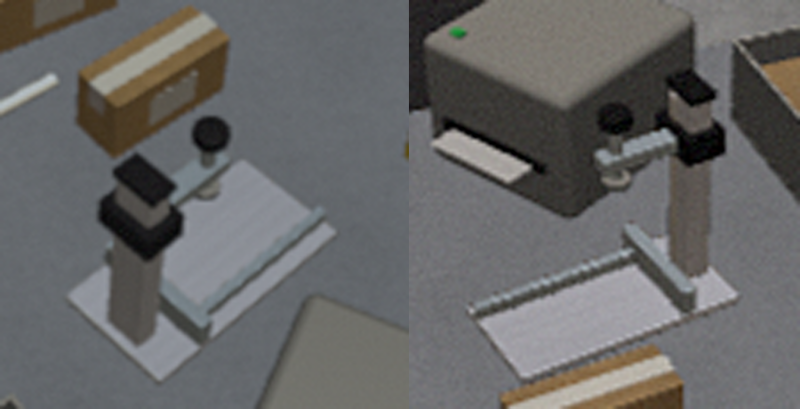

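The crop confirms the gauge: the plate's open end faces the robot, the fence is on the left, the column is at the far end, and the knob is at crop (210,135). I'll fly over it with the wrist camera.

```bash
cat >> h.py <<'E'
def plan(pos,yaw_deg,n=1):
    """total tool-frame shift (m) and turn (deg) to reach TCP pos, pointing straight down with yaw"""
    s=r.get_state(); T=R.from_euler('xyz',s['eef_rot']); G=R.from_euler('xyz',[np.pi,0,np.deg2rad(yaw_deg)])
    d=T.inv().apply(np.array(pos)-s['tool_pos'])/1000; w=np.rad2deg((T.inv()*G).as_rotvec())
    print('t',round(s['time'],2),'pos',s['tool_pos'].round(1),'rpy',np.rad2deg(s['eef_rot']).round(2),'F',s['wrist_force'].round(2),'gap',round(s['finger_gap'],1))
    print('shift',d.round(4),'turn',w.round(2),'rows>=',round(max(np.linalg.norm(d)/.0417,np.linalg.norm(w)/7.16),1))
def wcloud(s,depth):
    m=r.camera_model('wrist'); v,u=np.indices(depth.shape)
    a=np.stack([(u-m['cx'])/m['fx'],(v-m['cy'])/m['fy']],-1); th=np.linalg.norm(a,axis=-1)+1e-9
    k=np.tan(np.minimum(th,1.45))/th
    P=np.concatenate([a*(k*depth)[...,None],depth[...,None]],-1).reshape(-1,3)
    return wtool(s,P).reshape(*depth.shape,3)
def wtool(s,P):
    M=np.array(r.camera_model('wrist')['T_tool_cam']); P=np.atleast_2d(P)
    return R.from_euler('xyz',s['eef_rot']).apply(P@M[:3,:3].T+M[:3,3])+s['tool_pos']
E
python3 - <<'E'
from h import *
np.set_printoptions(precision=3,suppress=True)
plan([470,300,360],180)
print(r.tcp_to_tips, r.camera_model('wrist'))
for c in ['scene','side']:
    P=cloud(c,np.load(c+'.npy')).reshape(-1,3)
    q=P[(P[:,2]>60)&(P[:,2]<400)&(P[:,1]>410)&(P[:,0]>420)&(P[:,0]<800)]
    if len(q): print(c,'printer',q.min(0),q.max(0))
E
```

```text
t 1.2 pos [256.4 570.  250.3] rpy [180.    -0.   155.78] F [0.28 0.83 0.  ] gap 85.3
shift [-0.306 -0.159 -0.11 ] turn [  0.    -0.   -24.22] rows>= 8.7
19.0 {'fx': 325.19226210127806, 'fy': 325.19226210127806, 'cx': 283.35332130091234, 'cy': 209.27428159951313, 'T_tool_cam': array([[  -0.   ,   -0.965,   -0.261,   66.126],
       [   1.   ,    0.   ,   -0.001,    0.362],
       [   0.001,   -0.261,    0.965, -124.639],
       [   0.   ,    0.   ,    0.   ,    1.   ]])}
scene printer [481.459 487.289  60.215] [760.984 745.839 157.039]
side printer [420.054 476.225  60.011] [ 772.963 1452.782  352.658]
```

>>> apply_moves(rows=[0, -0.02, -0.01, -0.04, 0, 0, -4.8, 0, -0.05, -0.025, -0.065, 0, 0, -9.7, 0, -0.085, -0.045, -0.085, 0, 0, -14.5, 0, -0.12, -0.062, -0.1, 0, 0, -19.4, 0, -0.153, -0.08, -0.11, 0, 0, -24.2])

```text
time: 1.62
tool_pos: [361.3, 436.7, 361.1]
eef_rot: [3.14, 0.001, -3.137]
wrist_force: [1.0, 0.2, 0.6]
finger_gap: 85.2
```

>>> apply_moves(rows=[0, -0.025, -0.03, 0, 0, 0, 0, 0, -0.05, -0.062, 0, 0, 0, 0, 0, -0.075, -0.094, 0, 0, 0, 0, 0, -0.1, -0.125, 0, 0, 0, 0, 0, -0.107, -0.135, 0, 0, 0, 0])

```text
time: 2.03
tool_pos: [473.0, 296.0, 361.3]
eef_rot: [3.141, 0.003, 3.138]
wrist_force: [0.4, -0.4, 0.7]
finger_gap: 85.7
```

```bash
python3 - <<'E'
from h import *
np.set_printoptions(precision=1,suppress=True)
s=r.get_state(); im,d=r.snapshot('wrist'); save('w1',im); np.savez('w1',im=im,d=d,pos=s['tool_pos'],rot=s['eef_rot'])
print(s['tool_pos'],np.rad2deg(s['eef_rot']),s['wrist_force'])
P=wcloud(s,d).reshape(-1,3); P=P[d.ravel()>0]
for q in ['push_knob','gauge_corner','carton_a','column_top']:
    for o in r.search_frame('wrist',q)[:3]: print(q,round(o['confidence'],2),wtool(s,o['location'])[0])
def rect(n,x0,x1,y0,y1,z0,z1):
    q=P[(P[:,0]>x0)&(P[:,0]<x1)&(P[:,1]>y0)&(P[:,1]<y1)&(P[:,2]>z0)&(P[:,2]<z1)]
    if len(q)>4: print(n,len(q),q.mean(0),np.median(q[:,2]),cv2.minAreaRect(q[:,:2].astype(np.float32)))
rect('L',380,580,90,230,74,90)
rect('M',380,590,-70,60,74,90)
rect('knob',550,640,320,390,234,248)
rect('coltop',640,720,310,400,217,232)
rect('plate',400,700,260,440,6,13)
rect('fence',430,640,340,440,21,29)
rect('stop',590,690,260,440,34,45)
E
```

```text
[473.  296.  361.3] [180.    0.2 179.8] [ 0.4 -0.4  0.7]
push_knob 0.96 [580.8 346.3 185. ]
push_knob 0.66 [ 716.6 -139.8   34. ]
push_knob 0.47 [564.  343.8  10.1]
gauge_corner 0.8 [566.5 344.5   8. ]
carton_a 0.97 [464.5 168.2  80.9]
carton_a 0.87 [283.4 418.3  82.7]
carton_a 0.84 [ 324.2 -199.6   26.3]
column_top 0.95 [563.7 348.8  12.9]
column_top 0.56 [464.7 166.8  82.4]
L 4865 [470.5 160.7  81.3] 81.37484579135509 ((472.97998046875, 159.21417236328125), (151.80435180664062, 61.31470489501953), 3.8791768550872803)
M 3232 [482.1  -6.6  81.2] 81.46146406306687 ((484.50689697265625, -9.924739837646484), (61.52842712402344, 151.18629455566406), 84.25299072265625)
plate 8505 [532.1 334.7  11. ] 10.987115720529971 ((554.9432373046875, 343.26904296875), (240.55210876464844, 120.45074462890625), 7.507685661315918)
fence 919 [522.2 376.8  25.7] 25.83728751728296 ((524.562744140625, 384.21270751953125), (65.99505615234375, 182.28839111328125), 82.84526062011719)
stop 688 [617.5 345.3  40.2] 40.742811504372725 ((634.451416015625, 353.5155944824219), (51.607940673828125, 120.18730926513672), 7.081723690032959)
```

View pics/w1.png

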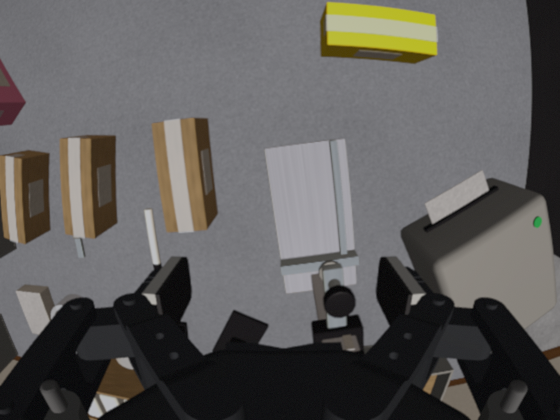

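Wrist depth gives plate 240.6×120.5 mm, centre (554.9, 343.3), yaw 7.5°, so the gauge origin is about (535.1, 340.7). The cartons are L (473,159) at 3.9°, M (484,-9) at -5.8°, and R (499,-166) at -10°. I'll weigh L first.

>>> apply_moves(rows=[0, 0, -0.03, 0.02, 0, 0, -0.8, 0, 0, -0.06, 0.04, 0, 0, -1.6, 0, 0, -0.09, 0.065, 0, 0, -2.5, 0, 0, -0.12, 0.09, 0, 0, -3.3, 0, 0, -0.137, 0.11, 0, 0, -4.1])

```text
time: 2.7
tool_pos: [468.2, 164.9, 249.0]
eef_rot: [3.14, 0.0, -3.063]
wrist_force: [-0.1, -0.4, 0.7]
finger_gap: 85.2
```

>>> apply_moves(rows=[0, 0, 0, 0.035, 0, 0, 0, 0, 0, 0, 0.07, 0, 0, 0, 0, 0, 0, 0.1, 0, 0, 0, 0, 0, 0, 0.12, 0, 0, 0, 0, 0, 0, 0.12, 0, 0, 0])

```text
time: 3.12
tool_pos: [465.1, 165.7, 125.0]
eef_rot: [-3.141, -0.006, -3.06]
wrist_force: [0.1, 0.0, 0.0]
finger_gap: 85.2
```

```bash
python3 - <<'E'
from h import *
plan([473,159,60],183.9)
E
```

```text
t 3.12 pos [465.1 165.7 125. ] rpy [-179.97   -0.35 -175.31] F [0.14 0.02 0.05] gap 85.2
shift [-0.0077 -0.0073  0.0649] turn [-0.03 -0.35  0.79] rows>= 1.6
```

>>> apply_moves(rows=[0, -0.0077, -0.0073, 0.0, 0, -0.35, 0.8, 0, -0.0077, -0.0073, 0.01, 0, -0.35, 0.8, 0, -0.0077, -0.0073, 0.035, 0, -0.35, 0.8, 0, -0.0077, -0.0073, 0.06, 0, -0.35, 0.8, 0, -0.0077, -0.0073, 0.065, 0, -0.35, 0.8])

```text
time: 3.53
tool_pos: [472.0, 158.7, 57.7]
eef_rot: [-3.14, -0.002, -3.074]
wrist_force: [-1.6, -1.0, -1.3]
finger_gap: 85.3
```

>>> apply_moves(rows=[1, 0, 0, 0, 0, 0, 0, 1, 0, 0, 0, 0, 0, 0, 1, 0, 0, 0, 0, 0, 0, 1, 0, 0, 0, 0, 0, 0, 1, 0, 0, 0, 0, 0, 0])

```text
time: 3.95
tool_pos: [472.8, 158.9, 59.0]
eef_rot: [-3.141, -0.001, -3.074]
wrist_force: [-1.5, -2.8, 5.9]
finger_gap: 59.3
```

>>> apply_moves(rows=[1, 0, 0, -0.005, 0, 0, 0, 1, 0, 0, -0.015, 0, 0, 0, 1, 0, 0, -0.025, 0, 0, 0, 1, 0, 0, -0.025, 0, 0, 0, 1, 0, 0, -0.025, 0, 0, 0])

```text
time: 4.37
tool_pos: [473.2, 159.2, 84.8]
eef_rot: [-3.141, 0.001, -3.074]
wrist_force: [-0.8, 0.5, -8.2]
finger_gap: 59.1
```

>>> apply_moves(rows=[1, 0, 0, 0, 0, 0, 0, 1, 0, 0, 0, 0, 0, 0, 1, 0, 0, 0, 0, 0, 0, 1, 0, 0, 0, 0, 0, 0, 1, 0, 0, 0, 0, 0, 0])

```text
time: 4.78
tool_pos: [473.0, 159.1, 84.6]
eef_rot: [-3.141, 0.0, -3.074]
wrist_force: [0.4, -0.2, -8.0]
finger_gap: 59.1
```

```bash
python3 - <<'E'
from h import *
s=r.get_state(); print(s['wrist_force'],s['wrist_torque'],s['finger_gap'],s['tool_pos'])
im,d=r.snapshot('wrist'); print(r.get_state()['wrist_force'])
E
```

```text
[ 0.38676609 -0.2160746  -8.02774783] [-0.01558836 -0.02553105 -0.01532126] 59.14297620596755 [473.01351626 159.13233244  84.5515972 ]
[-0.32685839  0.74056483 -7.92703109]
```

L weighs about 8.0 N. I'll set it down and weigh M.

>>> apply_moves(rows=[1, 0, 0, 0.01, 0, 0, 0, 1, 0, 0, 0.02, 0, 0, 0, 1, 0, 0, 0.025, 0, 0, 0, 1, 0, 0, 0.026, 0, 0, 0, 1, 0, 0, 0.026, 0, 0, 0])

```text
time: 5.25
tool_pos: [472.6, 158.8, 58.7]
eef_rot: [-3.141, -0.001, -3.074]
wrist_force: [-8.7, -3.2, 9.7]
finger_gap: 59.4
```

>>> apply_moves(rows=[0, 0, 0, 0, 0, 0, 0, 0, 0, 0, 0, 0, 0, 0, 0, 0, 0, 0, 0, 0, 0, 0, 0, 0, -0.02, 0, 0, 0, 0, 0, 0, -0.05, 0, 0, 0])

```text
time: 5.67
tool_pos: [471.2, 158.3, 107.0]
eef_rot: [-3.139, -0.005, -3.074]
wrist_force: [0.6, -0.2, -0.0]
finger_gap: 85.7
```

>>> apply_moves(rows=[0, 0, 0, -0.035, 0, 0, 0, 0, 0, -0.02, -0.06, 0, 0, 2.5, 0, 0, -0.06, -0.065, 0, 0, 5, 0, -0.003, -0.1, -0.065, 0, 0, 7.5, 0, -0.005, -0.13, -0.065, 0, 0, 9.7])

```text
time: 6.08
tool_pos: [486.1, 26.3, 173.4]
eef_rot: [-3.138, -0.002, 3.037]
wrist_force: [1.3, 0.2, 0.2]
finger_gap: 85.7
```

```bash
python3 - <<'E'
from h import *
plan([484.3,-9.5,130],174.2)
E
```

```text
t 6.08 pos [486.1  26.3 173.4] rpy [-1.7982e+02 -1.3000e-01  1.7400e+02] F [1.32 0.21 0.2 ] gap 85.7
shift [-0.0021 -0.0356  0.0435] turn [-0.18 -0.13 -0.2 ] rows>= 1.3
```

>>> apply_moves(rows=[0, -0.002, -0.0356, 0.01, 0, 0, -0.2, 0, -0.002, -0.0356, 0.03, 0, 0, -0.2, 0, -0.002, -0.0356, 0.06, 0, 0, -0.2, 0, -0.002, -0.0356, 0.09, 0, 0, -0.2, 0, -0.002, -0.0356, 0.1125, 0, 0, -0.2])

```text
time: 6.5
tool_pos: [483.6, -9.9, 59.2]
eef_rot: [-3.138, -0.002, 3.04]
wrist_force: [0.8, 0.2, 0.3]
finger_gap: 85.7
```

>>> apply_moves(rows=[1, 0, 0, 0, 0, 0, 0, 1, 0, 0, 0, 0, 0, 0, 1, 0, 0, 0, 0, 0, 0, 1, 0, 0, 0, 0, 0, 0, 1, 0, 0, 0, 0, 0, 0])

```text
time: 6.92
tool_pos: [484.5, -9.8, 60.5]
eef_rot: [-3.139, -0.0, 3.04]
wrist_force: [-0.3, -0.2, -2.0]
finger_gap: 59.6
```

>>> apply_moves(rows=[1, 0, 0, -0.005, 0, 0, 0, 1, 0, 0, -0.015, 0, 0, 0, 1, 0, 0, -0.025, 0, 0, 0, 1, 0, 0, -0.025, 0, 0, 0, 1, 0, 0, -0.025, 0, 0, 0])

```text
time: 7.33
tool_pos: [485.3, -9.6, 86.6]
eef_rot: [-3.14, 0.002, 3.04]
wrist_force: [-0.4, 0.5, -2.8]
finger_gap: 59.3
```

>>> apply_moves(rows=[1, 0, 0, 0, 0, 0, 0, 1, 0, 0, 0, 0, 0, 0, 1, 0, 0, 0, 0, 0, 0, 1, 0, 0, 0, 0, 0, 0, 1, 0, 0, 0, 0, 0, 0])

```text
time: 7.75
tool_pos: [485.1, -9.6, 86.3]
eef_rot: [-3.14, 0.001, 3.04]
wrist_force: [0.6, -0.4, -2.9]
finger_gap: 59.4
```

>>> apply_moves(rows=[1, 0, 0, 0.01, 0, 0, 0, 1, 0, 0, 0.02, 0, 0, 0, 1, 0, 0, 0.025, 0, 0, 0, 1, 0, 0, 0.026, 0, 0, 0, 1, 0, 0, 0.026, 0, 0, 0])

```text
time: 8.17
tool_pos: [484.5, -9.8, 59.5]
eef_rot: [-3.139, -0.0, 3.04]
wrist_force: [-0.4, -0.1, -1.9]
finger_gap: 59.2
```

>>> apply_moves(rows=[0, 0, 0, 0, 0, 0, 0, 0, 0, 0, 0, 0, 0, 0, 0, 0, 0, 0, 0, 0, 0, 0, 0, 0, -0.02, 0, 0, 0, 0, 0, 0, -0.05, 0, 0, 0])

```text
time: 8.58
tool_pos: [482.8, -9.9, 107.9]
eef_rot: [-3.138, -0.005, 3.04]
wrist_force: [-0.2, 0.1, -0.5]
finger_gap: 85.1
```

>>> apply_moves(rows=[0, 0, 0, -0.035, 0, 0, 0, 0, 0, -0.02, -0.06, 0, 0, 1, 0, 0, -0.06, -0.065, 0, 0, 2, 0, 0, -0.1, -0.065, 0, 0, 3, 0, 0, -0.13, -0.065, 0, 0, 4.4])

```text
time: 9.0
tool_pos: [469.7, -142.0, 174.5]
eef_rot: [-3.137, -0.002, 2.961]
wrist_force: [0.4, -0.4, -0.2]
finger_gap: 85.3
```

```bash
python3 - <<'E'
from h import *
np.set_printoptions(precision=1,suppress=True)
s=r.get_state(); im,d=r.snapshot('wrist'); save('w2',im); P=wcloud(s,d).reshape(-1,3); P=P[d.ravel()>0]
for n,y0,y1 in [('R',-235,-90),('M',-70,60)]:
    q=P[(P[:,0]>390)&(P[:,0]<600)&(P[:,1]>y0)&(P[:,1]<y1)&(P[:,2]>75)&(P[:,2]<90)]
    if len(q)>10: print(n,len(q),np.median(q[:,2]),cv2.minAreaRect(q[:,:2].astype(np.float32)))
plan([499.5,-166,130],169.8)
E
```

```text
R 14679 81.25835644874122 ((499.2242126464844, -166.58004760742188), (60.58893585205078, 151.1854248046875), 79.66664123535156)
M 11924 81.07016069363596 ((486.10931396484375, -10.501228332519531), (61.491451263427734, 151.7305450439453), 84.06929779052734)
t 9.05 pos [ 468.5 -147.5  174.3] rpy [-179.6   -0.1  169.2] F [-1.7 -5.6  0. ] gap 85.5
shift [-0. -0.  0.] turn [-0.4 -0.1 -0.6] rows>= 1.4
```

M weighs about 2.9 N. R is next.

>>> apply_moves(rows=[0, -0.025, -0.013, 0.01, 0, 0, -0.5, 0, -0.0337, -0.013, 0.03, 0, 0, -0.5, 0, -0.0337, -0.013, 0.06, 0, 0, -0.5, 0, -0.0337, -0.013, 0.09, 0, 0, -0.5, 0, -0.0337, -0.013, 0.1135, 0, 0, -0.5])

```text
time: 9.47
tool_pos: [498.2, -167.2, 58.7]
eef_rot: [-3.135, -0.003, 2.961]
wrist_force: [0.8, -0.7, 0.3]
finger_gap: 85.2
```

>>> apply_moves(rows=[1, 0, 0, 0, 0, 0, 0, 1, 0, 0, 0, 0, 0, 0, 1, 0, 0, 0, 0, 0, 0, 1, 0, 0, 0, 0, 0, 0, 1, 0, 0, 0, 0, 0, 0])

```text
time: 9.88
tool_pos: [498.9, -167.2, 60.0]
eef_rot: [-3.135, -0.002, 2.962]
wrist_force: [0.7, 0.4, -2.9]
finger_gap: 59.0
```

>>> apply_moves(rows=[1, 0, 0, -0.005, 0, 0, 0, 1, 0, 0, -0.015, 0, 0, 0, 1, 0, 0, -0.025, 0, 0, 0, 1, 0, 0, -0.025, 0, 0, 0, 1, 0, 0, -0.025, 0, 0, 0])

```text
time: 10.3
tool_pos: [499.7, -167.1, 86.1]
eef_rot: [-3.136, 0.001, 2.962]
wrist_force: [0.3, 0.3, -3.3]
finger_gap: 59.1
```

>>> apply_moves(rows=[1, 0, 0, 0, 0, 0, 0, 1, 0, 0, 0, 0, 0, 0, 1, 0, 0, 0, 0, 0, 0, 1, 0, 0, 0, 0, 0, 0, 1, 0, 0, 0, 0, 0, 0])

```text
time: 10.72
tool_pos: [499.5, -167.1, 85.9]
eef_rot: [-3.135, 0.0, 2.962]
wrist_force: [0.3, -0.2, -3.2]
finger_gap: 59.2
```

>>> apply_moves(rows=[1, 0, 0, 0.01, 0, 0, 0, 1, 0, 0, 0.02, 0, 0, 0, 1, 0, 0, 0.025, 0, 0, 0, 1, 0, 0, 0.026, 0, 0, 0, 1, 0, 0, 0.026, 0, 0, 0])

```text
time: 11.13
tool_pos: [498.9, -167.2, 59.0]
eef_rot: [-3.135, -0.002, 2.962]
wrist_force: [-0.9, -0.6, -3.0]
finger_gap: 59.5
```

>>> apply_moves(rows=[0, 0, 0, 0, 0, 0, 0, 0, 0, 0, 0, 0, 0, 0, 0, 0, 0, 0, 0, 0, 0, 0, 0, 0, -0.02, 0, 0, 0, 0, 0, 0, -0.05, 0, 0, 0])

```text
time: 11.55
tool_pos: [497.4, -166.6, 107.4]
eef_rot: [-3.135, -0.006, 2.961]
wrist_force: [1.1, 0.8, -0.5]
finger_gap: 85.2
```

```bash
python3 - <<'E'
from h import *
plan([473,159,170],183.9)
E
```

```text
t 11.55 pos [ 497.4 -166.6  107.4] rpy [-179.61   -0.36  169.68] F [ 1.12  0.78 -0.48] gap 85.2
shift [ 0.0827  0.3155 -0.0643] turn [ -0.35  -0.41 -14.22] rows>= 8.0
```

Readings are L 8.0 N, R 3.2 N and M 2.9 N, so L at scene (318,254) is the heaviest. I'll go back for it.

>>> apply_moves(rows=[0, 0, 0, -0.035, 0, 0, 0, 0, 0.01, 0.03, -0.06, 0, 0, -1.5, 0, 0.02, 0.07, -0.064, 0, 0, -3.5, 0, 0.03, 0.11, -0.064, 0, 0, -5.5, 0, 0.04, 0.15, -0.064, 0, 0, -7])

```text
time: 11.97
tool_pos: [485.5, -9.9, 171.7]
eef_rot: [-3.136, -0.005, 3.085]
wrist_force: [1.3, 0.6, -0.5]
finger_gap: 85.6
```

>>> apply_moves(rows=[0, 0.004, 0.04, 0, 0, 0, -1.5, 0, 0.008, 0.08, 0, 0, 0, -3.2, 0, 0.014, 0.12, 0, 0, 0, -5, 0, 0.02, 0.155, 0, 0, 0, -7.2, 0, 0.021, 0.17, 0, 0, 0, -7.2])

```text
time: 12.38
tool_pos: [472.9, 166.6, 171.0]
eef_rot: [-3.139, -0.005, -3.065]
wrist_force: [-0.3, 0.2, -0.3]
finger_gap: 85.2
```

```bash
python3 - <<'E'
from h import *
s=r.get_state(); im,d=r.snapshot('wrist'); P=wcloud(s,d).reshape(-1,3); P=P[d.ravel()>0]
q=P[(P[:,0]>370)&(P[:,0]<590)&(P[:,1]>90)&(P[:,1]<225)&(P[:,2]>75)&(P[:,2]<90)]
print(len(q),np.median(q[:,2]),cv2.minAreaRect(q[:,:2].astype(np.float32)))
plan([473,159,60],183.9)
E
```

```text
17240 81.2214364128996 ((473.20208740234375, 158.97073364257812), (151.64353942871094, 60.72110366821289), 3.641146421432495)
t 12.43 pos [473.1 167.6 170.9] rpy [-179.85   -0.28 -175.61] F [-0.67  2.72 -0.08] gap 85.5
shift [ 0.0002 -0.0083  0.1109] turn [-0.15 -0.28  0.49] rows>= 2.7
```

>>> apply_moves(rows=[0, 0.015, -0.009, 0.01, 0, -0.3, 0.75, 0, 0.015, -0.009, 0.03, 0, -0.3, 0.75, 0, 0.015, -0.009, 0.06, 0, -0.3, 0.75, 0, 0.015, -0.009, 0.09, 0, -0.3, 0.75, 0, 0.015, -0.009, 0.111, 0, -0.3, 0.75])

```text
time: 12.85
tool_pos: [457.7, 156.5, 58.0]
eef_rot: [-3.139, -0.0, -3.078]
wrist_force: [-0.6, 0.1, 0.4]
finger_gap: 85.3
```

>>> apply_moves(rows=[1, 0, 0, 0, 0, 0, 0, 1, 0, 0, 0, 0, 0, 0, 1, 0, 0, 0, 0, 0, 0, 1, 0, 0, 0, 0, 0, 0, 1, 0, 0, 0, 0, 0, 0])

```text
time: 13.27
tool_pos: [457.8, 156.4, 58.7]
eef_rot: [-3.139, 0.0, -3.079]
wrist_force: [-0.3, -0.2, -7.5]
finger_gap: 59.3
```

>>> apply_moves(rows=[1, 0, 0, -0.008, 0, 0, 0, 1, 0, 0, -0.02, 0, 0, 0, 1, 0, 0, -0.035, 0, 0, 0, 1, 0, 0, -0.05, 0, 0, 0, 1, 0, 0, -0.05, 0, 0, 0])

```text
time: 13.68
tool_pos: [459.5, 157.1, 112.1]
eef_rot: [-3.141, 0.005, -3.079]
wrist_force: [1.0, 0.9, -8.4]
finger_gap: 59.4
```

```bash
python3 - <<'E'
from h import *
print(r.get_state()['wrist_torque'])
plan([475.6,332.9,110],187.5)
E
```

```text
[0.1051051  0.04342797 0.0499775 ]
t 13.68 pos [459.5 157.1 112.1] rpy [-179.96    0.27 -176.41] F [ 0.95  0.87 -8.38] gap 59.4
shift [-0.0271  0.1744  0.0021] turn [-0.05  0.27 -3.91] rows>= 4.2
```

>>> apply_moves(rows=[1, -0.004, 0.025, 0, 0, 0, -0.6, 1, -0.01, 0.06, 0, 0, 0, -1.5, 1, -0.017, 0.1, 0, 0, 0, -2.4, 1, -0.023, 0.14, 0, 0, 0, -3.3, 1, -0.027, 0.165, 0, 0, 0, -3.9])

```text
time: 14.1
tool_pos: [475.0, 328.2, 111.7]
eef_rot: [3.141, 0.005, -3.007]
wrist_force: [-0.1, 1.0, -8.3]
finger_gap: 59.5
```

```bash
python3 - <<'E'
from h import *
plan([475.6,332.9,70],187.5)
E
```

```text
t 14.1 pos [475.  328.2 111.7] rpy [ 179.94    0.26 -172.28] F [-0.12  0.99 -8.34] gap 59.5
shift [-0.0011  0.0045  0.0417] turn [0.06 0.26 0.22] rows>= 1.0
```

>>> apply_moves(rows=[1, -0.001, 0.002, 0.003, 0, 0.2, 0.2, 1, -0.001, 0.002, 0.015, 0, 0.2, 0.2, 1, -0.001, 0.002, 0.028, 0, 0.2, 0.2, 1, -0.001, 0.002, 0.04, 0, 0.2, 0.2, 1, -0.001, 0.002, 0.042, 0, 0.2, 0.2])

```text
time: 14.52
tool_pos: [475.5, 329.0, 68.2]
eef_rot: [-3.141, -0.001, -3.011]
wrist_force: [-6.0, -3.1, 8.2]
finger_gap: 59.7
```

```bash
python3 - <<'E'
from h import *
s=r.get_state(); im,d=r.snapshot('wrist'); save('w3',im); P=wcloud(s,d).reshape(-1,3); P=P[d.ravel()>0]
plan([475.6,332.9,69],187.5)
q=P[(P[:,0]>370)&(P[:,0]<600)&(P[:,1]>270)&(P[:,1]<420)&(P[:,2]>84)&(P[:,2]<98)]
print(len(q),np.median(q[:,2]),cv2.minAreaRect(q[:,:2].astype(np.float32)))
E
```

```text
t 14.57 pos [475.6 328.9  68.5] rpy [-1.7997e+02 -3.0000e-02 -1.7254e+02] F [ 1.01  0.72 -8.  ] gap 59.5
shift [-0.0005  0.0039 -0.0005] turn [-0.03 -0.03 -0.04] rows>= 0.1
34697 91.23683376660139 ((455.7001037597656, 327.41888427734375), (79.8480453491211, 100.84098052978516), 7.653518199920654)
```

View pics/w3.png

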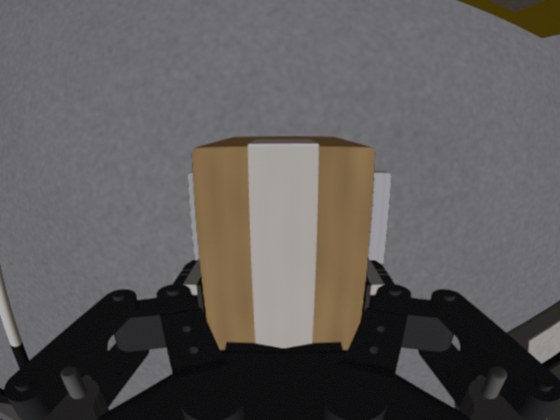

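The carton hovers just over the plate, square to it, about 9 mm off the fence and 45 mm short of the stop. I'll release it, shift back and regrip near its rear end.

>>> apply_moves(rows=[1, 0, 0, 0.001, 0, 0, 0, 1, 0, 0, 0.001, 0, 0, 0, 0, 0, 0, 0.0005, 0, 0, 0, 0, 0, 0, 0.0005, 0, 0, 0, 0, 0, 0, 0, 0, 0, 0])

```text
time: 14.98
tool_pos: [476.2, 328.9, 69.0]
eef_rot: [3.141, 0.001, -3.012]
wrist_force: [0.4, 0.3, -0.4]
finger_gap: 85.3
```

>>> apply_moves(rows=[0, 0.005, 0, 0, 0, 0, 0, 0, 0.015, 0, 0, 0, 0, 0, 0, 0.025, 0, 0, 0, 0, 0, 0, 0.035, 0, 0, 0, 0, 0, 0, 0.035, 0, 0, 0, 0, 0])

```text
time: 15.4
tool_pos: [438.9, 324.4, 68.8]
eef_rot: [3.142, -0.001, -3.01]
wrist_force: [0.1, 0.1, -0.1]
finger_gap: 85.1
```

```bash
cat >> h.py <<'E'
GO=np.array([535.1,340.7]); GY=np.deg2rad(7.5)
def togauge(p): c,s=np.cos(GY),np.sin(GY); d=np.asarray(p)[...,:2]-GO; return np.stack([d[...,0]*c+d[...,1]*s,-d[...,0]*s+d[...,1]*c],-1)
def look(name,zlo=84,zhi=98):
    s=r.get_state(); im,d=r.snapshot('wrist'); save(name,im); np.savez(name,im=im,d=d,pos=s['tool_pos'],rot=s['eef_rot']); P=wcloud(s,d).reshape(-1,3); P=P[d.ravel()>0]
    print('tcp',s['tool_pos'].round(1),'gauge',togauge(s['tool_pos']).round(1),'rpy',np.rad2deg(s['eef_rot']).round(2),'F',s['wrist_force'].round(1),'gap',round(s['finger_gap'],1))
    q=P[(P[:,2]>zlo)&(P[:,2]<zhi)]; g=togauge(q); k=(abs(g[:,0])<160)&(abs(g[:,1])<60)
    if k.sum()>10: g=g[k]; print('lid in gauge frame',k.sum(),g.min(0).round(1),g.max(0).round(1),np.median(q[k,2]).round(1),cv2.minAreaRect(g.astype(np.float32)))
    return P
E
python3 -c "
from h import *
look('w4')"
```

```text
tcp [438.9 324.4  68.8] gauge [-97.5  -3.6] rpy [ 1.8000e+02 -4.0000e-02 -1.7247e+02] F [ 0.1  0.1 -0.1] gap 85.1
lid in gauge frame 17380 [-120.8  -59.8] [-73.4  53.6] 91.1 ((-97.37477111816406, -3.2179336547851562), (113.4059829711914, 47.164764404296875), 89.26215362548828)
```

>>> apply_moves(rows=[1, 0, 0, 0, 0, 0, 0, 1, 0, 0, 0, 0, 0, 0, 1, 0, 0, 0, 0, 0, 0, 1, 0, 0, 0, 0, 0, 0, 1, 0, 0, 0, 0, 0, 0])

```text
time: 15.87
tool_pos: [440.4, 324.7, 69.4]
eef_rot: [3.141, 0.001, -3.011]
wrist_force: [-1.5, -1.1, 5.6]
finger_gap: 59.1
```

>>> apply_moves(rows=[1, -0.005, 0, 0, 0, 0, 0, 1, -0.015, 0, 0, 0, 0, 0, 1, -0.025, 0.001, 0, 0, 0, 0, 1, -0.034, 0.002, 0, 0, 0, 0, 1, -0.039, 0.003, 0, 0, 0, 0])

```text
time: 16.28
tool_pos: [478.9, 332.7, 69.4]
eef_rot: [3.141, -0.001, -3.011]
wrist_force: [-7.6, -2.8, 8.8]
finger_gap: 59.5
```

```bash
python3 -c "
from h import *
look('w5')"
```

```text
tcp [478.9 332.7  69.4] gauge [-56.8  -0.6] rpy [ 1.7999e+02 -4.0000e-02 -1.7252e+02] F [-7.6 -2.8  8.8] gap 59.5
lid in gauge frame 17016 [-81.5 -48.6] [-35.   46.9] 91.2 ((-58.27625274658203, -0.7885322570800781), (46.22328567504883, 95.54345703125), 0.3979218602180481)
```

>>> apply_moves(rows=[1, -0.002, 0, 0, 0, 0, 0, 1, -0.004, 0, 0, 0, 0, 0, 1, -0.005, 0, 0, 0, 0, 0, 1, -0.006, 0, 0, 0, 0, 0, 1, -0.006, 0, 0, 0, 0, 0])

```text
time: 16.75
tool_pos: [484.4, 333.9, 69.4]
eef_rot: [3.141, -0.002, -3.011]
wrist_force: [-7.9, -1.5, 7.9]
finger_gap: 59.0
```

>>> apply_moves(rows=[1, 0, 0.001, 0, 0, 0, 0, 1, 0, 0.002, 0, 0, 0, 0, 1, 0, 0.003, 0, 0, 0, 0, 1, 0, 0.004, 0, 0, 0, 0, 1, 0, 0.004, 0, 0, 0, 0])

```text
time: 17.17
tool_pos: [484.1, 334.8, 69.5]
eef_rot: [-3.138, -0.004, -3.014]
wrist_force: [-6.0, -12.6, 12.2]
finger_gap: 59.2
```

```bash
python3 -c "
from h import *
look('w6')"
```

```text
tcp [484.1 334.8  69.5] gauge [-51.3   0.8] rpy [-179.8    -0.22 -172.68] F [ -6.  -12.6  12.2] gap 59.2
lid in gauge frame 17042 [-75.9 -45.8] [-28.9  49.3] 91.3 ((-52.76311492919922, 1.6154289245605469), (95.0450668334961, 46.356903076171875), 88.47333526611328)
```

```bash
python3 - <<'E'
from h import *
for n in ['w1','w6']:
    z=np.load(n+'.npz'); s=dict(tool_pos=z['pos'],eef_rot=z['rot']); P=wcloud(s,z['d']); g=togauge(P); Z=P[...,2]; ok=z['d']>0
    for nm,zl,zh in [('plate',8,13),('fence',23,29),('lid',88,95)]:
        for x0 in (-95,-70,-55,-40,-20,0):
            k=ok&(Z>zl)&(Z<zh)&(abs(g[...,0]-x0)<5)&(abs(g[...,1])<62)
            if nm=='lid': k&=abs(g[...,1])<45
            if k.sum()>5: y=g[...,1][k]; print(n,nm,x0,k.sum(),'y',y.min().round(1),np.percentile(y,[5,95]).round(1),y.max().round(1))
E
```

```text
w1 plate -95 470 y -60.2 [-54.8  52.9] 58.8
w1 plate -70 475 y -60.3 [-54.4  53.6] 58.9
w1 plate -55 469 y -59.9 [-54.5  54.8] 59.8
w1 plate -40 466 y -60.1 [-54.5  54.5] 60.1
w1 plate -20 451 y -60.0 [-54.2  54.4] 59.9
w1 plate 0 443 y -60.2 [-55.   54.3] 59.7
w1 fence -95 50 y 35.0 [35.3 44.2] 44.6
w1 fence -70 49 y 34.3 [34.6 44.2] 44.7
w1 fence -55 49 y 34.2 [34.5 44.2] 44.6
w1 fence -40 50 y 34.1 [34.3 43.7] 44.4
w1 fence -20 44 y 34.2 [34.7 43.7] 44.1
w1 fence 0 45 y 34.2 [34.6 43.9] 44.3
w6 plate -95 3065 y -60.3 [-53.6  53.6] 59.8
w6 plate -70 1233 y -60.2 [-57.   56.8] 60.1
w6 plate -55 690 y -60.0 [-58.1  57.9] 59.9
w6 plate -40 330 y -60.2 [-59.1  58.7] 60.1
w6 fence -95 344 y 34.8 [35.2 44. ] 44.9
w6 fence -70 582 y -28.6 [-21.3  43.5] 44.6
w6 fence -55 50 y 40.7 [41.2 44.6] 45.0
w6 lid -70 4513 y -29.0 [-25.1  27.4] 31.1
w6 lid -55 3952 y -32.0 [-27.9  30.5] 35.0
w6 lid -40 2908 y -28.6 [-24.3  26.8] 30.8
```

View pics/w6.png

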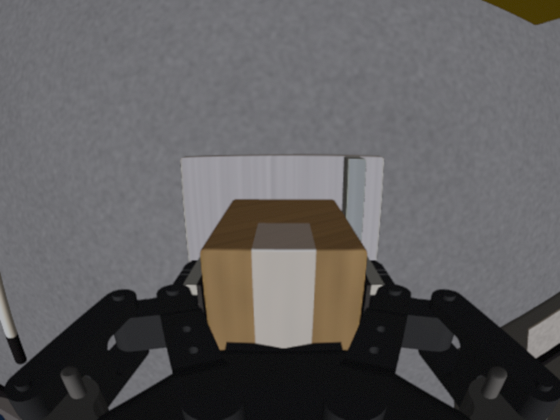

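There's no fence contact yet. The carton sits about 4 mm off it, held by friction because I'm pressing down on it. I'll ease the down-force and push sideways.

>>> apply_moves(rows=[1, 0, 0, -0.001, 0, 0, 0, 1, 0, 0.001, -0.0015, 0, 0, 0, 1, 0, 0.002, -0.0015, 0, 0, 0, 1, 0, 0.004, -0.0015, 0, 0, 0, 1, 0, 0.005, -0.0015, 0, 0, 0])

```text
time: 17.63
tool_pos: [483.3, 339.0, 70.3]
eef_rot: [-3.136, -0.005, -3.014]
wrist_force: [0.3, -6.7, -2.1]
finger_gap: 59.0
```

```bash
python3 -c "
from h import *
look('w7')"
```

```text
tcp [483.3 339.   70.3] gauge [-51.5   5. ] rpy [-179.69   -0.28 -172.67] F [ 0.3 -6.7 -2.1] gap 59.0
lid in gauge frame 17148 [-76.1 -38.1] [-30.2  52.6] 92.1 ((-53.13939666748047, 7.266109466552734), (45.91526794433594, 90.65657043457031), 0.004221446346491575)
```

>>> apply_moves(rows=[1, -0.001, 0, 0, 0, 0, 0, 1, -0.002, 0, 0.001, 0, 0, 0, 0, -0.001, 0, 0.001, 0, 0, 0, 0, 0, 0, 0, 0, 0, 0, 0, 0, 0, 0, 0, 0, 0])

```text
time: 18.1
tool_pos: [483.6, 339.9, 71.0]
eef_rot: [-3.137, -0.003, -3.013]
wrist_force: [-1.0, -0.1, 0.1]
finger_gap: 85.7
```

>>> apply_moves(rows=[0, 0.01, 0, 0, 0, 0, 0, 0, 0.03, 0, 0, 0, 0, 0, 0, 0.05, 0, 0, 0, 0, 0, 0, 0.075, 0, -0.01, 0, 0, 0, 0, 0.09, 0, -0.02, 0, 0, 0])

```text
time: 18.52
tool_pos: [391.5, 328.2, 91.0]
eef_rot: [-3.137, -0.005, -3.012]
wrist_force: [0.3, 1.8, 0.6]
finger_gap: 85.4
```

>>> apply_moves(rows=[0, 0, 0, -0.04, 0, 0, 0, 0, 0, 0, -0.08, 0, 0, 0, 0, 0, 0, -0.12, 0, 0, 0, 0, 0, 0, -0.16, 0, 0, 0, 0, 0, 0, -0.2, 0, 0, 0])

```text
time: 18.93
tool_pos: [391.5, 329.2, 293.4]
eef_rot: [-3.138, -0.004, -3.011]
wrist_force: [0.2, 0.7, 0.0]
finger_gap: 85.2
```

```bash
python3 - <<'E'
from h import *
P=look('w8'); g=togauge(P)
for nm,zl,zh,x0,x1,y0,y1 in [('lid',88,96,-100,18,-45,45),('knob',234,248,10,70,-25,35),('col',218,230,100,140,-30,40),('side',30,80,-74,70,30,60)]:
    k=(P[:,2]>zl)&(P[:,2]<zh)&(g[:,0]>x0)&(g[:,0]<x1)&(g[:,1]>y0)&(g[:,1]<y1)
    if k.sum()>5: print(nm,k.sum(),np.median(P[k,2]),g[k].min(0),g[k].max(0),cv2.minAreaRect(g[k].astype(np.float32)))
c=np.cos(GY);sn=np.sin(GY);k=GO+np.array([40*c-5*sn,40*sn+5*c]);print(k)
plan([*k,310],187.5)
E
```

```text
tcp [391.5 329.2 293.4] gauge [-143.9    7.3] rpy [-179.78   -0.24 -172.53] F [0.2 0.7 0. ] gap 85.2
lid in gauge frame 4953 [-75.7 -26.1] [57.2 35.2] 91.1 ((-9.298236846923828, 4.424692153930664), (61.202903747558594, 132.9837646484375), 89.76112365722656)
lid 3741 91.15442464335666 [-75.68339401 -26.09483077] [17.97094338 35.20629753] ((-29.05564308166504, 4.355356216430664), (60.889957427978516, 94.12762451171875), 89.0166015625)
side 21 56.11452993482831 [-73.98453459  30.92702625] [-72.16633878  34.93467223] ((-73.4945068359375, 33.13246536254883), (4.358363151550293, 1.0259852409362793), 66.85749816894531)
[574.10516349 350.878272  ]
t 18.98 pos [393.4 331.  301.7] rpy [ 179.83    0.23 -172.53] F [0.03 0.26 6.27] gap 85.3
shift [-0.1818 -0.0038 -0.0076] turn [ 0.17  0.23 -0.03] rows>= 4.4
```

View pics/w8.png

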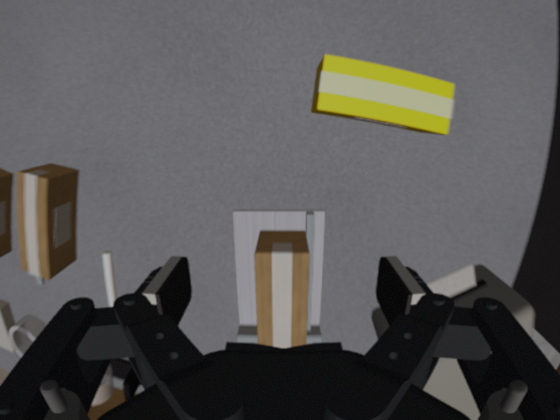

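Carton seated: its rear end is at gauge x=-75.7 and its sides at y=-26..35, so the centre is about (-0.5, 4.5), square and released. Next is the knob.

>>> apply_moves(rows=[1, -0.035, 0, -0.008, 0, 0, 0, 1, -0.075, -0.001, -0.008, 0, 0, 0, 1, -0.115, -0.002, -0.008, 0, 0, 0, 1, -0.15, -0.003, -0.008, 0, 0, 0, 1, -0.182, -0.004, -0.008, 0, 0, 0])

```text
time: 19.4
tool_pos: [575.8, 351.0, 310.2]
eef_rot: [3.138, 0.005, -3.011]
wrist_force: [0.1, -0.4, 0.5]
finger_gap: 25.2
```

>>> apply_moves(rows=[1, 0, 0, 0, 0, 0, 0, 1, 0, 0, 0, 0, 0, 0, 1, 0, 0, 0, 0, 0, 0, 1, 0, 0, 0, 0, 0, 0, 1, 0, 0, 0, 0, 0, 0])

```text
time: 19.82
tool_pos: [574.8, 351.5, 311.2]
eef_rot: [3.137, 0.005, -3.01]
wrist_force: [-0.5, -0.2, -0.2]
finger_gap: 0.0
```

```bash
python3 - <<'E'
from h import *
plan([574.1,350.9,264],187.5)
im,d=r.snapshot('scene'); P=cloud('scene',d)
im2,d2=r.snapshot('side'); P2=cloud('side',d2)
save('s2',np.hstack([cv2.resize(im[220:360,260:400],None,fx=2.8,fy=2.8,interpolation=2),cv2.resize(im2[60:200,190:330],None,fx=2.8,fy=2.8,interpolation=2)]))
E
```

```text
t 19.82 pos [574.8 351.5 311.2] rpy [ 179.75    0.31 -172.45] F [-0.53 -0.2  -0.23] gap 0.0
shift [ 0.001  -0.0007  0.0472] turn [0.25 0.31 0.05] rows>= 1.1
```

View pics/s2.png

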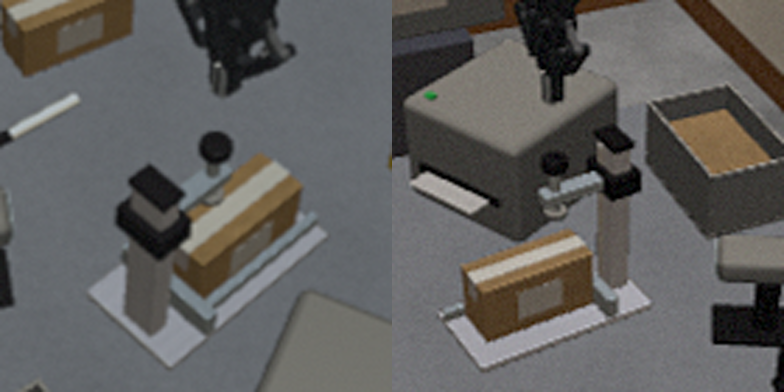

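The carton sits in the corner and the closed fingertips are straight above the knob. I'll push down in stages.

>>> apply_moves(rows=[1, 0.001, -0.0007, 0.02, 0.2, 0.3, 0, 1, 0.001, -0.0007, 0.038, 0.2, 0.3, 0, 1, 0.001, -0.0007, 0.046, 0.2, 0.3, 0, 1, 0.001, -0.0007, 0.05, 0.2, 0.3, 0, 1, 0.001, -0.0007, 0.053, 0.2, 0.3, 0])

```text
time: 20.33
tool_pos: [574.3, 350.8, 258.2]
eef_rot: [3.141, 0.0, -3.01]
wrist_force: [-0.0, -0.2, -0.2]
finger_gap: 0.1
```

>>> apply_moves(rows=[1, 0, 0, 0.003, 0, 0, 0, 1, 0, 0, 0.008, 0, 0, 0, 1, 0, 0, 0.013, 0, 0, 0, 1, 0, 0, 0.018, 0, 0, 0, 1, 0, 0, 0.022, 0, 0, 0])

```text
time: 20.75
tool_pos: [574.3, 350.9, 236.0]
eef_rot: [3.141, 0.001, -3.01]
wrist_force: [-0.9, -0.7, 4.0]
finger_gap: 0.1
```

```bash
python3 - <<'E'
from h import *
plan([574.1,350.9,196],187.5)
E
```

```text
t 20.75 pos [574.3 350.9 236. ] rpy [ 1.7994e+02  3.0000e-02 -1.7245e+02] F [-0.88 -0.75  3.95] gap 0.1
shift [ 0.0003 -0.      0.04  ] turn [0.06 0.03 0.05] rows>= 1.0
```

>>> apply_moves(rows=[1, 0, 0, 0.008, 0, 0, 0, 1, 0, 0, 0.017, 0, 0, 0, 1, 0, 0, 0.026, 0, 0, 0, 1, 0, 0, 0.034, 0, 0, 0, 1, 0, 0, 0.04, 0, 0, 0])

```text
time: 21.17
tool_pos: [574.6, 351.0, 195.2]
eef_rot: [3.141, 0.001, -3.01]
wrist_force: [0.9, 1.2, 4.3]
finger_gap: -0.3
```

>>> apply_moves(rows=[1, 0, 0, 0.001, 0, 0, 0, 1, 0, 0, 0.002, 0, 0, 0, 1, 0, 0, 0.003, 0, 0, 0, 1, 0, 0, 0.004, 0, 0, 0, 1, 0, 0, 0.005, 0, 0, 0])

```text
time: 21.58
tool_pos: [574.5, 351.0, 190.4]
eef_rot: [3.141, 0.001, -3.01]
wrist_force: [0.3, -0.0, 3.2]
finger_gap: -0.2
```

>>> apply_moves(rows=[1, 0, 0, 0.0, 0, 0, 0, 1, 0, 0, 0.001, 0, 0, 0, 1, 0, 0, 0.002, 0, 0, 0, 1, 0, 0, 0.0025, 0, 0, 0, 1, 0, 0, 0.0025, 0, 0, 0])

```text
time: 22.0
tool_pos: [574.5, 351.0, 187.9]
eef_rot: [3.14, 0.001, -3.01]
wrist_force: [-1.4, -0.3, 3.2]
finger_gap: 0.1
```

```bash
python3 - <<'E'
from h import *
plan([574.1,350.9,184],187.5)
E
```

```text
t 22.0 pos [574.5 351.  187.9] rpy [ 1.7993e+02  6.0000e-02 -1.7246e+02] F [-1.4  -0.28  3.23] gap 0.1
shift [ 0.0004 -0.      0.0039] turn [0.07 0.06 0.04] rows>= 0.1
```

>>> apply_moves(rows=[1, 0, 0, 0.001, 0, 0, 0, 1, 0, 0, 0.002, 0, 0, 0, 1, 0, 0, 0.003, 0, 0, 0, 1, 0, 0, 0.004, 0, 0, 0, 1, 0, 0, 0.005, 0, 0, 0])

```text
time: 22.42
tool_pos: [574.5, 351.0, 183.1]
eef_rot: [3.14, 0.001, -3.01]
wrist_force: [-2.1, -1.4, 5.9]
finger_gap: 0.0
```

```bash
python3 - <<'E'
from h import *
plan([574.1,350.9,184],187.5)
im2,d2=r.snapshot('side'); im,d=r.snapshot('scene')
a,b=im[250:320,290:380],im2[100:170,230:300]
save('s3',np.hstack([cv2.resize(a,(460,358),interpolation=2),cv2.resize(b,(340,358),interpolation=2)]))
E
```

```text
t 22.42 pos [574.5 351.  183.1] rpy [ 1.7993e+02  6.0000e-02 -1.7245e+02] F [-2.06 -1.38  5.94] gap 0.0
shift [ 0.0004 -0.     -0.0009] turn [0.07 0.06 0.05] rows>= 0.0
```

View pics/s3.png

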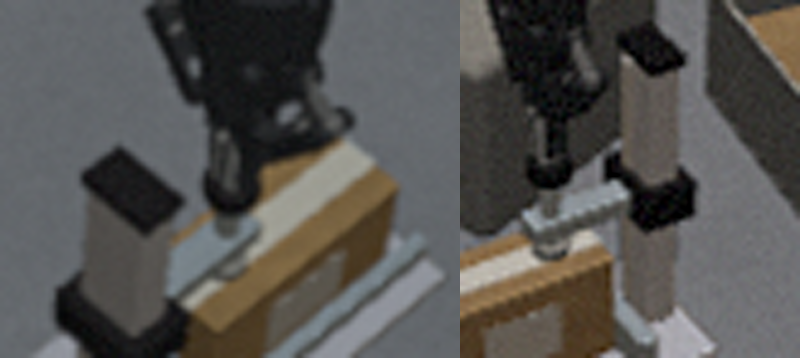

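>>> apply_moves(rows=[1, 0, 0, -0.005, 0, 0, 0, 1, 0, 0, -0.03, 0, 0, 0, 1, 0, 0, -0.07, 0, 0, 0, 1, 0, 0, -0.11, 0, 0, 0, 1, 0, 0, -0.15, 0, 0, 0])

```text
time: 22.93
tool_pos: [574.0, 350.5, 334.5]
eef_rot: [3.141, 0.0, -3.01]
wrist_force: [-0.5, 0.3, 0.1]
finger_gap: 0.4
```

>>> apply_moves(rows=[1, 0.03, -0.01, -0.01, 0, 0, 0, 1, 0.06, -0.02, -0.015, 0, 0, 0, 1, 0.09, -0.03, -0.02, 0, 0, 0, 1, 0.105, -0.04, -0.025, 0, 0, 0, 1, 0.105, -0.04, -0.025, 0, 0, 0])

```text
time: 23.35
tool_pos: [473.6, 295.6, 361.7]
eef_rot: [3.139, 0.002, -3.01]
wrist_force: [0.5, -0.4, -0.4]
finger_gap: -0.1
```

```bash
python3 - <<'E'
from h import *
P=look('w9'); g=togauge(P)
def Q(n,zl,zh,x0,x1,y0,y1,g=g,P=P):
    k=(P[:,2]>zl)&(P[:,2]<zh)&(g[:,0]>x0)&(g[:,0]<x1)&(g[:,1]>y0)&(g[:,1]<y1)
    if k.sum()>5: print(n,k.sum(),np.percentile(P[k,2],[10,50,90]).round(1),g[k].min(0).round(1),g[k].max(0).round(1))
Q('knob',150,200,28,52,-8,18); Q('arm',100,150,62,100,-3,13); Q('lid',86,96,-100,18,-45,45); Q('coltop',210,235,108,132,-15,25)
for c in ['scene','side']:
    im,d=r.snapshot(c); C=cloud(c,d).reshape(-1,3); C=C[d.ravel()>0]; gc=togauge(C)
    print(c); Q('knob',150,185,22,58,-15,25,gc,C); Q('lid',70,100,-70,15,-25,35,gc,C)
    for x,y in [(484,-10),(499,-166)]:
        k=(abs(C[:,0]-x)<100)&(abs(C[:,1]-y)<60)&(C[:,2]>70); print(np.median(C[k,2]),cv2.minAreaRect(C[k,:2].astype(np.float32)))
    save('end_'+c,im)
o=np.hstack([cv2.imread('pics/end_scene.png')[190:350,220:400],cv2.imread('pics/end_side.png')[90:250,180:360]])
cv2.imwrite('pics/end.png',cv2.resize(o,None,fx=2.2,fy=2.2,interpolation=2))
E
```

```text
tcp [473.6 295.6 361.7] gauge [-66.9 -36.7] rpy [ 1.7986e+02  1.3000e-01 -1.7247e+02] F [ 0.5 -0.4 -0.4] gap -0.1
lid in gauge frame 3964 [-75.7 -25.3] [74.4 34.5] 91.1 ((-0.6686172485351562, 4.528543472290039), (59.772804260253906, 150.01638793945312), 89.90001678466797)
knob 196 [163.4 164.5 165.4] [28.1  0.9] [51.1 17.9]
lid 3335 [90.1 91.1 92.2] [-75.6 -25.3] [18.  34.5]
scene
knob 110 [154.6 161.  164. ] [26.7 -9. ] [57.6 22.5]
lid 428 [85.7 88.9 92.5] [-70. -25.] [14.5 35. ]
78.23912310128762 ((487.2875061035156, -6.5981597900390625), (67.50323486328125, 152.05165100097656), 84.75025177001953)
78.0376830949553 ((502.3371276855469, -164.2725830078125), (73.36434173583984, 151.7602996826172), 81.90763854980469)
side
knob 68 [153.5 161.4 164.8] [ 22.3 -12.9] [53.  19.5]
lid 304 [83.9 89.3 92.6] [-69.7 -24.9] [15.  34.3]
79.36290055996841 ((484.2703857421875, -12.373065948486328), (67.79090118408203, 152.73841857910156), 85.56597900390625)
79.64475284766046 ((498.70843505859375, -169.98377990722656), (63.804508209228516, 151.707763671875), 79.21248626708984)
```

View pics/end.png

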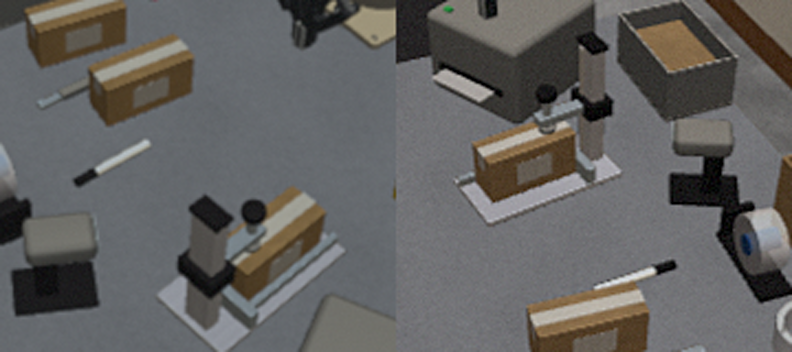

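The knob top is at about 164 mm against 170 mm at first touch, so the foot is pressed in about 6 mm. The carton's centre is at (-0.7, 4.5) and square to 0.1°. Handing in.

```bash
python3 -c "
from plant import r
print(r.finish_job(), r.get_state()['time'])"
```

```text
the job is handed in; nothing more can be done
the job is handed in; nothing more can be done
```

The job is handed in. The heaviest carton is in the gauge's corner with the foot resting on its lid, and my last checks agreed with the target.

- **Weighing:** I lifted all three cartons. They read 8.0 N (nearest the gauge), 2.9 N (middle) and 3.2 N (far), so the one nearest the gauge is the heaviest.
- **Placing:** I set that carton on the plate, slid it to the back stop and side fence, and let go. On the first sideways push it stuck about 4 mm short of the fence, so I eased the down-force and pushed again. At the end its centre was at about (-0.7, +4.5) mm in the gauge frame against a target of (0, +5), square to about 0.1°, with the lid at 91 mm.
- **Gauge arm:** I pushed it down with about 4–6 N. The knob top ended at about 164 mm, against 170 mm at first touch. That puts the foot roughly 6 mm in, which I inferred from the knob height because I could not read the foot directly.
- **The rest:** The other two cartons stand upright where they were. The marker, cutter and scanner look unmoved in the last picture, but I did not measure the clutter. The gripper was clear of everything at hand-in, at about 24 s.

The scene and side cameras disagreed by about 5 mm in y, so I relied on the wrist camera for positions. Its depth matched the known plate size.

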